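# Spacer sleeve onto the buff assembly pin

### The job

I am making up a buffing-wheel stack for the polisher. Take the long spacer sleeve out of the parts tray and slip it over the upright pin of the wooden assembly block, so that it stands squarely on the block with the pin inside it. Leave the short sleeve and the cone where they are in the tray.

Things in the scene. Friction and masses are not known exactly. Their poses are not given: they have to be found in the camera images.
- sleeve_mid (a point): The long spacer sleeve, to be moved: bare-aluminium tube standing upright, outer diameter 44 mm, bore 34 mm right through, 70 mm tall, about 0.12 kg. Point: on its axis, half-way up; z along the axis. It stands in a compartment of a grey plastic tray fixed to the bench; tray floor 4 mm thick, all walls' top edges 30 mm above the bench, so its upper 44 mm rise above the walls.
- pin_foot (a point): The assembly block: wood, 110 mm square, 20 mm high, fixed to the bench, with a dark steel pin upright in its middle, 14 mm in diameter, 45 mm tall, top 8 mm tapered. Point: on the pin's axis at its foot, level with the block's top face (20 mm above the bench); z up along the pin, whose tip is 45 mm above this point.
- short_mid (a point): Bystander in another compartment: the short sleeve, aluminium, outer diameter 44 mm, bore 34 mm, only 30 mm tall, upright. Point: on its axis, half-way up. The tray: 232 mm square, turned to any angle, 2 x 2 compartments each 110 mm square inside, walls and dividers 4 mm thick; one is empty; each part stands within 8 mm (each way) of its compartment's middle.
- cone_mid (a point): Bystander in another compartment of the tray: a solid aluminium cone, foot 48 mm in diameter, 44 mm tall, narrowing to 16 mm at its flat top, standing on its foot. Point: on its axis, half-way up.
Mind the look-alikes: they are no part of the job. What is shaped like the part that bears sleeve_mid but orange or yellow is not meant.

How it is judged (in metres and radians):
At the end, for the whole second after the job is handed in: The long sleeve stands at rest on the assembly block with the pin inside it: its axis within 14 mm of the pin's, its middle 30 to 40 mm above the block's top, upright within 10 degrees. The short sleeve and the cone are within 30 mm of where they started (horizontal distance between sleeve_mid and pin_foot below 0.014 m and z of sleeve_mid in the frame of pin_foot between 0.03 and 0.04 m and angle between the z axis of sleeve_mid and the z axis of pin_foot, either way round below 0.17 rad and linear speed of sleeve below 0.02 m/s and distance of each of short_mid, cone_mid from where it was at the start of the episode below 0.03 m); the robot touches nothing.
It fails at once if the short sleeve or the cone is moved more than 30 mm from its place (distance of any of short_mid, cone_mid from where it was at the start of the episode above 0.03 m).
It also fails if it takes over 43 s, if anything falls off the work surface, if the arm or the gripper's body presses on something with over 40 N, if the wrist force passes 120 N, or if a joint passes its speed limit or range.

### The arm

A 7-joint arm with a two-finger parallel gripper is mounted at the origin on the work surface. World frame = base frame: x ahead of the robot, y to its left, z up, the work surface at z = 0. Lengths are in mm, angles in rad, forces in N, time in s.
With the tool pointing down it reaches from about 400 to 875 mm from the base axis. Payload 19.3 kg.
Tool frame: the origin (TCP) lies at the very end of the fingers, on their centre line; the grasp point (between the pads) lies 19 mm behind it (grip_point_offset is the z of the grasp point in the tool frame, in mm); z points along the fingers, y is the line along which they close (so a half turn about z gives the same grasp; the last joint's range is limited). The gripper opens to 85 mm and grips with 20 to 120 N. Pads are 22 mm wide; open, the fingers measure 114 mm over their backs; the gripper's body (76 mm by 85 mm) begins 54 mm behind the grasp point. The pads swing forward as they close: fully open they stand 13 mm farther back than shut.
Start: joints at [1.192, 0.521, -0.036, 1.599, 0.021, 1.021, -0.113], TCP at [189.919, -595.437, 231.291] pointing down, gripper open.
Joint ranges: [-2.91, 2.91], [-0.3, 2.13], [-1.5, 1.42], [0.17, 2.43], [-1.26, 4.41], [0.16, 1.93], [-2.52, 2.52]. Speed limits (rad/s): [1.89, 1.89, 2.39, 2.39, 3.01, 3.01, 3.01].

### API

Orientations are given as a 3x3 rotation matrix whose columns are the frame's x, y, z axes.
In Python, from workcell import movep, movel, goto_joints, open_gripper, clamp, wait, inverse_kinematics, read_state, camera, PlanningError, finish_job, grip_point_offset gives the robot as it stands. Calls block until the motion is done:
- movep(position, orientation): joint-space move of the TCP to a pose.
- movel(position, frame=None, max_speed=150, guard=None): straight line of the TCP; frame=None keeps the orientation; max_speed is the mean speed in mm/s. With guard (N) it stops when the force on the tool has changed by that much, and returns True; else False.
- goto_joints(angles): joint-space move.
- open_gripper() and clamp(): open the fingers fully, or close them until they stop; the grip force is fixed at half the most.
- wait(seconds).
- inverse_kinematics(position, orientation): joint angles nearest the present ones, or None.
- read_state(): the state.
- camera(name): name is "scene" or "top" or "wrist"; returns a dict with "image" (420x560x3 uint8, blue, green, red), "range_z" (420x560 float32, mm along the optical axis (not along the pixel's ray), 0 where there is no reading), "fx", "fy", "cx", "cy" (pixels), "cam_to_world" (4x4, takes a point from camera to world coordinates). Camera axes: x right, y up, looking along -z (the intrinsics and any distortion apply to the point x, -y, -z); pixel columns grow to the right and rows downward; lengths in mm; the calibration is good to about 2 mm. A picture is of the moment at which its call begins.
A pose or a line that the arm cannot do raises PlanningError and nothing moves.
- finish_job(): hands the job in; it is judged then, once.
The state is a dict: "time": time; "qpos": joint angles; "qvel": joint speeds; "joint_efforts": joint torques, N m; "eef_pos": TCP position; "tool_rot": TCP orientation; "ft_force": force on the tool from outside, world axes, zero at the start; "torque": the same for the moment, N m; "finger_gap": finger opening in mm; "gripper_force": force on a finger pad.
Only numpy, scipy, OpenCV 4.12 (cv2) and the standard library are available. Lean on these libraries where they do the work, as an engineer would, in place of code of your own. Each camera call takes 0.05 s, during which the arm holds its last target. There are 200 camera calls.

## Working session

There is one attempt and no reset: what is moved stays moved. The work goes in short steps, each a Python script; the robot and the scene stay as the last script left them, time stands still between calls to the robot, and variables do not carry over. Pictures are saved under pics/ and viewed, at most 10 in all, crops included, and the job is handed in when it is done.

```bash
mkdir -p pics; ls; python3 - <<'E'
from workcell import *
import cv2,numpy as np
for n in("scene","top"):
    c=camera(n); np.savez(f"{n}0.npz",**c); cv2.imwrite(f"pics/{n}0.png",c["image"])
    print(n,c["fx"],c["cx"],c["cy"],[k for k in c],np.round(c["cam_to_world"],3).tolist())
s=read_state();print(s["time"],s["finger_gap"],s["tool_rot"],grip_point_offset)
E
```

```text
pics
scene 437.5240950056928 278.7268219872931 210.39058185543377 ['image', 'range_z', 'fx', 'fy', 'cx', 'cy', 'cam_to_world'] [[0.494, -0.537, 0.684, 1107.181], [0.869, 0.293, -0.398, -327.068], [0.013, 0.791, 0.612, 532.806], [0.0, 0.0, 0.0, 1.0]]
top 429.2898413253973 280.0385420741097 211.46474065946086 ['image', 'range_z', 'fx', 'fy', 'cx', 'cy', 'cam_to_world'] [[-0.001, 0.991, -0.132, 465.751], [-1.0, -0.002, -0.006, -20.483], [-0.006, 0.132, 0.991, 911.463], [0.0, 0.0, 0.0, 1.0]]
0.1 85.51474625125472 [[ 9.52711352e-01  3.03876550e-01 -3.50656467e-04]
 [ 3.03876748e-01 -9.52710895e-01  9.33861767e-04]
 [-5.02955453e-05 -9.96257053e-04 -9.99999502e-01]] -18.700000000000003
```

View pics/top0.png

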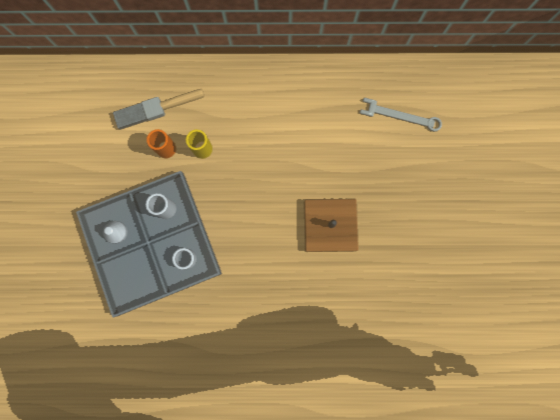

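View pics/scene0.png

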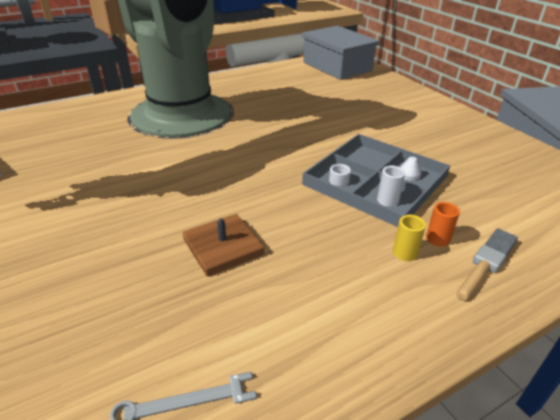

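The top view shows the long sleeve's rim at about (157,205), the short sleeve at (183,259), the cone at (115,232), the pin tip at (333,223) on the block centred near (331,225), and decoys at (161,140) and (199,143). In the scene view the long sleeve is at (392,185) and the pin at (222,230).

```bash
cat > h.py <<'E'
import numpy as np,cv2
def ray(c,uv,z):
    uv=np.atleast_2d(uv).astype(float)
    d=np.c_[(uv[:,0]-c["cx"])/c["fx"],-(uv[:,1]-c["cy"])/c["fy"],-np.ones(len(uv))]@c["cam_to_world"][:3,:3].T
    o=c["cam_to_world"][:3,3]
    return o+d*((z-o[2])/d[:,2])[:,None]
def cloud(c):
    v,u=np.mgrid[:420,:560]; r=c["range_z"]
    p=np.stack([(u-c["cx"])/c["fx"]*r,-(v-c["cy"])/c["fy"]*r,-r],-1)
    return p@c["cam_to_world"][:3,:3].T+c["cam_to_world"][:3,3]
def circ(c,m,z):
    n=max(cv2.findContours(m.astype(np.uint8),0,1)[0],key=len).reshape(-1,2)
    (x,y),r=cv2.minEnclosingCircle(ray(c,n,z)[:,:2].astype(np.float32)); return np.round([x,y,r],1)
E
python3 - <<'E'
from h import *
for n in("top","scene"):
    c=dict(np.load(n+"0.npz")); W=cloud(c); z=W[...,2]
    hsv=cv2.cvtColor(c["image"],cv2.COLOR_BGR2HSV); 
    inb=(W[...,0]>350)&(W[...,0]<800)&(W[...,1]>-300)&(W[...,1]<550)
    m=inb&(z>50)&(z<90)
    k,l,st,ce=cv2.connectedComponentsWithStats(m.astype(np.uint8))
    for i in range(1,k):
        if st[i,4]<5: continue
        q=l==i; zz=z[q]; t=q&(z>np.percentile(zz,95)-5)
        p=W[t]
        print(n,np.round(ce[i]),st[i,4],"top z",np.round(np.percentile(zz,95),1),"mean",np.round(p.mean(0),1),"box",np.round((p.max(0)+p.min(0))/2,1),np.round(np.ptp(p,axis=0),1),"hue/sat",hsv[q].mean(0).round())
    if n=="top":
        sl=(hsv[...,2]>150)&(hsv[...,1]<60)
        a=sl.copy();a[:, :]=0;a[185:222,140:180]=sl[185:222,140:180]
        print("sleeve white extents",np.argwhere(a).min(0),np.argwhere(a).max(0))
        g=((hsv[...,1]<75)&(hsv[...,2]<140)&(np.abs(z-30)<8)&inb).astype(np.uint8)
        n_=np.argwhere(g)[:,::-1]; P=ray(c,n_,30)[:,:2].astype(np.float32); print("tray",cv2.minAreaRect(P))
        b=inb&(z>12)&(z<28)&(W[...,1]<0); k,l,st,ce=cv2.connectedComponentsWithStats(b.astype(np.uint8)); b=l==1+st[1:,4].argmax()
        print("block",cv2.minAreaRect(ray(c,np.argwhere(b)[:,::-1],20)[:,:2].astype(np.float32)))
        for nm,sl_,zz in(("long",(slice(185,228),slice(138,185)),74),("short",(slice(240,280),slice(165,205)),34)):
            q=np.zeros_like(b);q[sl_]=(np.abs(z-zz)<7)[sl_]&(hsv[...,2]>120)[sl_]; print(nm,circ(c,q,zz))
E
```

```text
top [158. 140.] 275 top z 71.2 mean [726.6 233.4  69.1] box [726.3 233.5  69.6] [42.  43.2  6.8] hue/sat [ 13. 196. 174.]
top [197. 140.] 257 top z 70.8 mean [725.4 153.7  68.9] box [725.9 154.   69.2] [44.  42.9  6.6] hue/sat [ 25. 191. 174.]
top [158. 204.] 281 top z 75.1 mean [592.6 228.   73.2] box [593.5 228.3  74.3] [42.8 43.6  8. ] hue/sat [ 93.  13. 168.]
top [333. 223.] 38 top z 64.6 mean [ 556.9 -121.6   62.1] box [ 556.4 -121.9   62.7] [10.4  9.9  6.1] hue/sat [19. 68. 83.]
sleeve white extents [193 146] [215 174]
tray ((585.2184448242188, 283.18878173828125), (373.28363037109375, 233.464111328125), 21.95370864868164)
block ((556.061279296875, -121.99974822998047), (109.90486145019531, 108.93595123291016), 89.94503021240234)
long [592.2 227.1  22.5]
short [486.6 181.7  22.1]
scene [392. 177.] 449 top z 75.0 mean [594.9 226.7  73.4] box [594.8 227.8  73.4] [44.4 44.   6.7] hue/sat [113.  14. 185.]
scene [445. 213.] 528 top z 71.4 mean [728.8 231.7  69.8] box [727.  231.8  69.6] [43.  45.   6.2] hue/sat [ 11. 207. 194.]
scene [411. 227.] 557 top z 71.2 mean [727.6 152.4  69.7] box [726.5 153.1  69.5] [44.1 43.9  6.3] hue/sat [ 24. 187. 194.]
scene [220. 223.] 72 top z 65.9 mean [ 559.3 -123.    63.6] box [ 559.2 -122.4   63.8] [ 8.7 10.3  5.7] hue/sat [61. 42. 75.]
```

The heights (75/65 mm) and diameters (about 44 mm) match in both views. Sleeve is at (593.5, 227.5) and the pin at (557, -122). Moving now.

```bash
python3 - <<'E'
from workcell import *
import numpy as np,cv2
def R(a): return np.array([[np.cos(a),np.sin(a),0],[np.sin(a),-np.cos(a),0],[0,0,-1.]])
S=np.array([593.5,227.5]);P=np.array([557,-122.])
q0=np.array(read_state()["qpos"]);best=None
for a in np.arange(-np.pi,np.pi,np.pi/12):
    qs=[inverse_kinematics([*p,z],R(a)) for p,z in((S,180),(S,42),(P,180),(P,62))]
    if any(q is None for q in qs): continue
    j=max(abs(np.array(q)-q0).max() for q in qs)
    if best is None or j<best[0]: best=(j,a)
print(best); a=best[1]
movep([*S,180],R(a)); c=camera("wrist"); cv2.imwrite("pics/w1.png",c["image"]); np.savez("w1.npz",**c)
s=read_state();print(s["time"],s["eef_pos"]); np.save("a.npy",a)
E
```

```text
(np.float64(1.2749521842540954), np.float64(2.8797932657906475))
3.3583 [593.76394101 226.80412477 179.94573596]
```

View pics/w1.png

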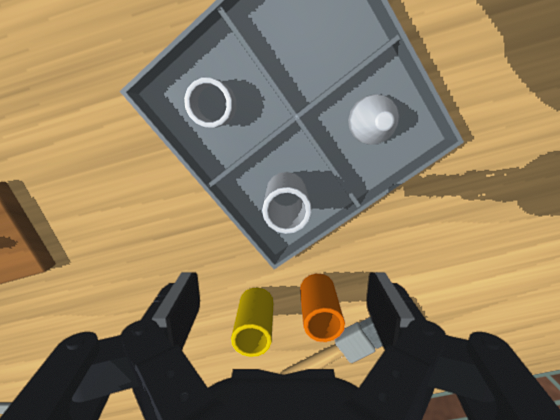

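The wrist view shows the long sleeve's rim at (286,210), laterally central between the fingers (at x≈185 and 385). I'll cross-check its position, then grasp and lift.

```bash
python3 - <<'E'
from workcell import *
from h import *
c=dict(np.load("w1.npz"));W=cloud(c);q=np.abs(W[...,2]-74)<7
q[:180]=0;q[240:]=0;q[:,:255]=0;q[:,320:]=0
x=circ(c,q,74);print(x)
S=(np.array([593.5,227.5])+x[:2])/2
assert np.hypot(*(S-x[:2]))<3 and abs(x[2]-22)<2
movel([*S,42],max_speed=100,guard=15) and print("contact",read_state()["eef_pos"])
clamp();s=read_state();print(s["finger_gap"],s["gripper_force"],s["eef_pos"],s["ft_force"])
movel([*S,190],max_speed=100)
s=read_state();print(s["finger_gap"],s["ft_force"],s["time"])
c=camera("wrist");cv2.imwrite("pics/w2.png",c["image"])
E
```

```text
[592.8 229.8  22.5]
42.7394008245852 59.85115651041269 [593.32849132 228.70969363  42.50617511] [-1.520285   -0.71387429  6.72144561]
42.933321617568474 [-0.59336199 -0.2729613  -1.99032931] 7.0
```

View pics/w2.png

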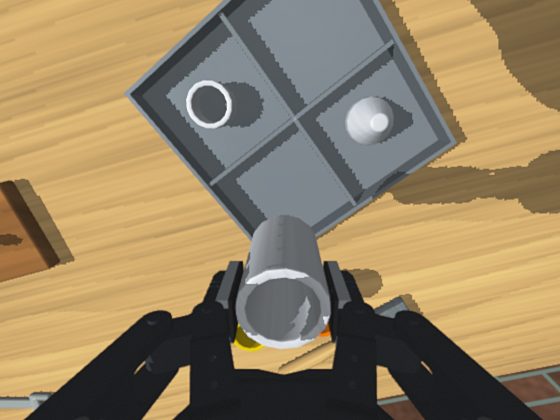

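The sleeve is held between the pads and hanging straight, with its rim centre at (283,308). The short sleeve (208,103) and the cone (370,120) are untouched.

```bash
python3 - <<'E'
from workcell import *
from h import *
P=[557.5,-122.]
movel([*P,190],max_speed=150)
c=camera("top");W=cloud(c);c2=camera("scene");cv2.imwrite("pics/s3.png",c2["image"][100:320,80:420])
W=cloud(c2);m=(np.hypot(W[...,0]-P[0],W[...,1]-P[1])<40)&(W[...,2]>140)&(W[...,2]<175);print("held low z",W[m][:,2].min(), W[m].mean(0))
movel([*P,68],max_speed=80,guard=8) and print("contact early",read_state()["eef_pos"])
print(read_state()["eef_pos"])
print("contact",movel([*P,55],max_speed=25,guard=8),read_state()["eef_pos"],read_state()["ft_force"])
c=camera("scene");cv2.imwrite("pics/s4.png",c["image"][100:320,80:420]);print(read_state()["time"])
E
```

```text
held low z 152.11683335092357 [ 573.58056982 -128.74929878  163.96552522]
[ 557.71170474 -122.06232727   68.39625591]
contact True [ 557.68425584 -122.04071941   58.45684892] [-1.57067605  0.24159672 10.32499838]
11.8
```

View pics/s4.png

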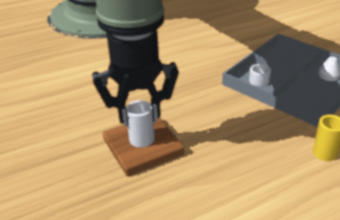

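Contact came at TCP z=58.5, exactly the predicted seating height. In the crop the sleeve stands on the block at (141,125) with no pin visible outside it. Releasing and retreating.

```bash
python3 - <<'E'
from workcell import *
from h import *
open_gripper();wait(0.3)
p=read_state()["eef_pos"];movel([p[0],p[1],200],max_speed=100);wait(0.5)
c=camera("wrist");cv2.imwrite("pics/w5.png",c["image"])
for n in("top","scene"):
    c=camera(n);W=cloud(c);m=(np.hypot(W[...,0]-557,W[...,1]+122)<35)&(W[...,2]>82)&(W[...,2]<100)
    if m.sum()>20: print(n,np.percentile(W[m][:,2],95),circ(c,m&(W[...,2]>86),90))
print(read_state()["time"],read_state()["finger_gap"])
E
```

```text
top 91.56302469774822 [ 555.3 -121.2   21.2]
scene 91.07975893471513 [ 560.4 -123.8   24.1]
14.8167 85.56824192284577
```

View pics/w5.png

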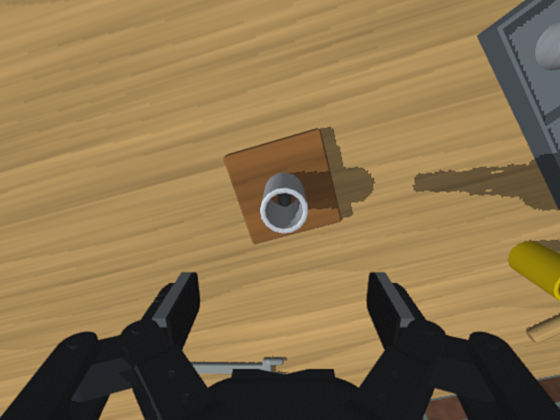

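The sleeve stands upright on the block with its rim at (284,210). The pin shows inside the bore at (284,199), and the rim is at z≈91, against the 90 mm expected.

```bash
python3 -c "
from workcell import *
print(finish_job())"
```

```text
the job is handed in; nothing more can be done
None
```

The long sleeve stands upright on the block with the pin inside it, the short sleeve and cone were not touched, and I handed the job in about 15 s into the 43 s limit; no verdict came back.

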